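# Charge the forge and give it a blast

## Task

Using the hand scoop, scoop up coke from the fuel bay and tip at least three lumps into the forge's fire pot, without touching coke with the fingers; leave no lump lying about: each must end in the pot or still in the bay. Then give the fire a blast: pull the air slide's tab out to its stop, hold it there for about a second and let it spring fully home. Finish with the empty scoop lying flat on the open bench, and leave the hammer, tin and chisel alone.

Things in the scene. Friction and masses are not known exactly. Their poses are not given: they have to be found in the camera images.
- scoop: hand scoop: sheet-metal pan, level wooden handle behind it, 170 g. Origin: centre of the pan's underside; x points to the open nose, z up. Pan x -50 to +55, 112 wide outside, 106 inside; floor 3 thick, a wedge over the last 15; side walls 46 high at the back, 14 at x = +40, none past +50; back wall 48 high. Handle x -55 to -166, 22 wide, z 54 to 80. It rests flat on the pan.
- scoop_grip (a point): on the scoop's handle, 85 mm behind the scoop's origin and 67 mm above the underside: a good place to hold, 22 mm wide across y
- scoop_nose (a point): middle of the scoop's leading edge, at underside height, 55 mm ahead of the scoop's origin
- scoop_pan (a point): inside the pan, 15 mm above the underside at the scoop's origin
- fuel_bay: fuel bay, fixed: three steel kerb walls, 45 high, 6 thick, on the bench, open at front and top. Origin on the bench in the middle of its floor; x points from the open front (x = -75) to the back wall (inner face x = +75); inside y -75 to +75. The floor is the bench (z = 0) under paper-thin zinc sheet.
- forge: bench forge, fixed: base plate 190 x 190 x 10, on it a round open iron fire pot; behind it (+x) the blast pipe with gate housing and blower. Origin under the pot's axis at bench height. Gate housing 24 x 80 x 95 high, centred at x = 125; pipe 44 across, axis 45 high; blower 185 high, from x = 205.
- pot_floor (a point): centre of the fire pot's inner floor, 25 mm above the bench; the floor is about 62 in radius
- pot_mouth (a point): centre of the fire pot's mouth at rim height, 85 mm above the bench; inner radius 75, outer 85
- air_slide (a joint): air slide of the blast pipe (m): 0 fully home, 0.045 out against its stop; it moves out along +y of the forge and a spring (about 2 N home, 6 N at the stop) pulls it home when let go
- slide_tab (a point): upright steel pull tab on the end of the air slide's rod: plate 10 thick (along forge y, the way it slides), 36 wide, from 45 to 105 above the bench. The point is 88 above the bench, mid-plate; it moves with the slide. Home, the tab stands 55 clear of the gate housing; the rod joining them is 12 thick, 52 above the bench.
- lump1: one of six loose dark grey lumps of coke in the fuel bay, irregular, about 24 to 30 mm, 18 g; origin at its middle
- lump2: one of six loose dark grey lumps of coke in the fuel bay, irregular, about 24 to 30 mm, 18 g; origin at its middle
- lump3: one of six loose dark grey lumps of coke in the fuel bay, irregular, about 24 to 30 mm, 18 g; origin at its middle
- lump4: one of six loose dark grey lumps of coke in the fuel bay, irregular, about 24 to 30 mm, 18 g; origin at its middle
- lump5: one of six loose dark grey lumps of coke in the fuel bay, irregular, about 24 to 30 mm, 18 g; origin at its middle
- lump6: one of six loose dark grey lumps of coke in the fuel bay, irregular, about 24 to 30 mm, 18 g; origin at its middle
- hammer: bystander: hammer with wooden handle lying on the bench, 270 long; origin under its middle
- flux_tin: bystander: plain steel tin, 66 across, 85 high; origin centre of its underside
- chisel: bystander: iron cold chisel lying on the bench, 180 long; origin under its middle
Not all that is in view belongs to the job. Leave any black look-alike of the scoop alone.

How it is judged:
On the way, in this order (a step that is already met when the one before it is completed fails the run):
1. the scoop is lifted clear of the bay with coke in it (height (world z) of scoop_pan above 0.08 m and distance between any of lump1, lump2, lump3, lump4, lump5, lump6 and scoop_pan below 0.075 m), for 0.2 s.
2. at least three lumps are in the fire pot ((distance between each of lump1, lump2, lump3 and pot_floor below 0.085 m or distance between each of lump1, lump2, lump4 and pot_floor below 0.085 m or distance between each of lump1, lump2, lump5 and pot_floor below 0.085 m or distance between each of lump1, lump2, lump6 and pot_floor below 0.085 m or distance between each of lump1, lump3, lump4 and pot_floor below 0.085 m or distance between each of lump1, lump3, lump5 and pot_floor below 0.085 m or distance between each of lump1, lump3, lump6 and pot_floor below 0.085 m or distance between each of lump1, lump4, lump5 and pot_floor below 0.085 m or distance between each of lump1, lump4, lump6 and pot_floor below 0.085 m or distance between each of lump1, lump5, lump6 and pot_floor below 0.085 m or distance between each of lump2, lump3, lump4 and pot_floor below 0.085 m or distance between each of lump2, lump3, lump5 and pot_floor below 0.085 m or distance between each of lump2, lump3, lump6 and pot_floor below 0.085 m or distance between each of lump2, lump4, lump5 and pot_floor below 0.085 m or distance between each of lump2, lump4, lump6 and pot_floor below 0.085 m or distance between each of lump2, lump5, lump6 and pot_floor below 0.085 m or distance between each of lump3, lump4, lump5 and pot_floor below 0.085 m or distance between each of lump3, lump4, lump6 and pot_floor below 0.085 m or distance between each of lump3, lump5, lump6 and pot_floor below 0.085 m or distance between each of lump4, lump5, lump6 and pot_floor below 0.085 m)), for 0.2 s.
3. the air slide is held out at its stop (value of joint air_slide above 0.041 m), for 0.6 s.
At the end, for the whole second after the job is handed in: At least three lumps are in the fire pot (within 85 mm of its floor's middle), every other is between the bay's walls (to 10 mm), the air slide is home (under 5 mm), and the empty scoop lies still and flat on the bench (under 12 mm high, tilt under 0.15 rad, no lump within 55 mm of its pan) ((distance between each of lump1, lump2, lump3 and pot_floor below 0.085 m or distance between each of lump1, lump2, lump4 and pot_floor below 0.085 m or distance between each of lump1, lump2, lump5 and pot_floor below 0.085 m or distance between each of lump1, lump2, lump6 and pot_floor below 0.085 m or distance between each of lump1, lump3, lump4 and pot_floor below 0.085 m or distance between each of lump1, lump3, lump5 and pot_floor below 0.085 m or distance between each of lump1, lump3, lump6 and pot_floor below 0.085 m or distance between each of lump1, lump4, lump5 and pot_floor below 0.085 m or distance between each of lump1, lump4, lump6 and pot_floor below 0.085 m or distance between each of lump1, lump5, lump6 and pot_floor below 0.085 m or distance between each of lump2, lump3, lump4 and pot_floor below 0.085 m or distance between each of lump2, lump3, lump5 and pot_floor below 0.085 m or distance between each of lump2, lump3, lump6 and pot_floor below 0.085 m or distance between each of lump2, lump4, lump5 and pot_floor below 0.085 m or distance between each of lump2, lump4, lump6 and pot_floor below 0.085 m or distance between each of lump2, lump5, lump6 and pot_floor below 0.085 m or distance between each of lump3, lump4, lump5 and pot_floor below 0.085 m or distance between each of lump3, lump4, lump6 and pot_floor below 0.085 m or distance between each of lump3, lump5, lump6 and pot_floor below 0.085 m or distance between each of lump4, lump5, lump6 and pot_floor below 0.085 m) and (distance between lump1 and pot_floor below 0.085 m or (x of lump1 in the frame of fuel_bay between -0.085 and 0.085 m and y of lump1 in the frame of fuel_bay between -0.085 and 0.085 m)) and (distance between lump2 and pot_floor below 0.085 m or (x of lump2 in the frame of fuel_bay between -0.085 and 0.085 m and y of lump2 in the frame of fuel_bay between -0.085 and 0.085 m)) and (distance between lump3 and pot_floor below 0.085 m or (x of lump3 in the frame of fuel_bay between -0.085 and 0.085 m and y of lump3 in the frame of fuel_bay between -0.085 and 0.085 m)) and (distance between lump4 and pot_floor below 0.085 m or (x of lump4 in the frame of fuel_bay between -0.085 and 0.085 m and y of lump4 in the frame of fuel_bay between -0.085 and 0.085 m)) and (distance between lump5 and pot_floor below 0.085 m or (x of lump5 in the frame of fuel_bay between -0.085 and 0.085 m and y of lump5 in the frame of fuel_bay between -0.085 and 0.085 m)) and (distance between lump6 and pot_floor below 0.085 m or (x of lump6 in the frame of fuel_bay between -0.085 and 0.085 m and y of lump6 in the frame of fuel_bay between -0.085 and 0.085 m)) and value of joint air_slide below 0.005 m and height (world z) of scoop below 0.012 m and angle between scoop's own z axis and vertical below 0.15 rad and linear speed of scoop below 0.02 m/s and distance between each of lump1, lump2, lump3, lump4, lump5, lump6 and scoop_pan above 0.055 m); the robot touches nothing.
It fails at once if the fingers touch a lump of coke (contact force between any of lump1, lump2, lump3, lump4, lump5, lump6 and the fingers above 0.5 N).
It fails at once if a bystander is moved by more than 20 mm (distance of any of hammer, flux_tin, chisel from where it was at the start of the episode above 0.02 m).
It also fails if it takes over 72 s, if anything falls off the work surface, if the arm or the gripper's body presses on something with over 40 N, if the wrist force passes 120 N, or if a joint passes its speed limit or range.

## Robot

A 6-joint arm with a two-finger parallel gripper is mounted at the origin on the work surface. World frame = base frame: x ahead of the robot, y to its left, z up, the work surface at z = 0. Lengths are in m, angles in rad, forces in N, time in s.
With the tool pointing down it reaches from about 0.4 to 0.825 m from the base axis. Payload 7 kg.
Tool frame: the origin (TCP) lies at the very end of the fingers, on their centre line; the grasp point (between the pads) lies 19 mm behind it (arm.hold_point_z is the distance from the TCP to the grasp point, in m); z points along the fingers, y is the line along which they close (so a half turn about z gives the same grasp; the last joint's range is limited). The gripper opens to 85 mm and grips with 20 to 120 N. Pads are 22 mm wide; open, the fingers measure 114 mm over their backs; the gripper's body (76 mm by 85 mm) begins 54 mm behind the grasp point. The pads swing forward as they close: fully open they stand 13 mm farther back than shut.
Start: joints at [-0.886, 0.359, 0.012, 0, -1.224, -0.288], TCP at [0.261, -0.623, 0.231] pointing down, gripper open.
Joint ranges: [-3.07, 3.07], [-1.43, 2.12], [-1.02, 1.25], [-3.03, 1.67], [-3.05, -0], [-3.03, 3.03]. Speed limits (rad/s): [2.39, 2.39, 3.01, 3.14, 3.14, 3.14].

## Interface

Orientations are given as a unit quaternion [w, x, y, z].
In Python, from station import arm, capture, camera_info, search_frame, spot_point gives the robot as it stands. The module is installed in compiled form; this text tells all that it offers.
- The arm moves only by the tool arm_command, never from a script. Its argument "steps" is a list of rows, each a list of 7 numbers: the shift along the world's x, y, z in mm, then the turn, a rotation vector about the world's x, y, z in rad, then the opening, from 0 (shut) to 1 (fully open). A call has 1 to 5 rows; each row shifts and turns the commanded pose from where the row before left it; what a row does not reach is not made up. A row lasts 1/12 s, in which the tool goes at most 41.7 mm and 7.16 degrees, less where a joint would pass 70% of its speed; a pose out of reach is approached as far as the arm can. A call with a gripper value outside its range is refused whole. The fingers move at their own pace and stop on an object; "grip_force" is the grip in N (left out, the last holds). Time passes only in rows, so rows that do not move let the fingers close. It gives the time, the measured TCP pose, the force, the opening and the grip force at its end, in the units of the state.
- arm.get_obs(): the state, without advancing time (a new reading comes with each control period).
- capture(name): name is "side" or "top"; returns (picture, depth): 400x640x3 uint8, red, green, blue; 400x640 float32, m along the optical axis (not along the pixel's ray), 0 where there is no reading.
- camera_info(name): a dict with "mtx" (3x3 intrinsics, pixels), "k1" (the pictures are not rectified: a ray, as slopes to the right and down, at radius r is drawn at 1 + k1 r^2 times it, then the intrinsics apply), "extrinsics" (4x4, takes a point from world to camera coordinates). Camera axes: x right, y down, z forward; pixel columns grow to the right and rows downward; lengths in m; the calibration is good to about 2 mm. A picture is of the moment at which its call begins. camera_info takes no time and is no camera call.
- arm.hand_in(): hands the job in; it is judged then, once.
Trained networks look in the newest picture that a camera, given by its name, has taken for a name from the list of things; names that differ only in an ending like _2 or _b are one class to them, and where a whole thing is asked for, a point or a joint stands for the part that bears it (a point fixed in the world has none). Each returns a list of dicts, best first, with "p" (0 to 1); they miss things now and then, are a little off and sometimes report something else, mostly with a low value. They report only what shows in the picture. A call takes as long as a camera call. They do not tell look-alikes from the thing itself.
- search_frame(camera, name): "centre" ([x, y, z] in m, in world coordinates, good to about 4 mm: the middle of the surface that is visible of it).
- spot_point(camera, name): "centre" ([x, y, z] in m, in world coordinates, good to about 4 mm: a listed point, or the origin of a listed thing).
The state is a dict: "time": time; "q": joint angles; "joint_velocities": joint speeds; "effort": joint torques, N m; "tcp_pos": TCP position; "eef_rot": TCP orientation; "wrist_force": force on the tool from outside, world axes, zero at the start; "torque": the same for the moment, N m; "grip_width": finger opening in m; "grip_force": force on a finger pad.
Only numpy, scipy, OpenCV 4.12 (cv2) and the standard library are available. Lean on these libraries where they do the work, as an engineer would, in place of code of your own. Each camera call takes 0.05 s, during which the arm holds its last target. There are 200 camera calls.

## Working session

There is one attempt and no reset: what is moved stays moved. The work goes in short steps, Python scripts to look and compute and a tool call to move; the robot and the scene stay as the last step left them, time stands still between calls to the robot, and variables do not carry over. Pictures are saved under pics/ and viewed, at most 10 in all, crops included, and the job is handed in when it is done.

Besides the shell and the picture viewer there is one more tool, called after "Emit:" by a JSON object that holds its "op" and its "data", one argument or row to a line. arm_command: Moves the arm, as the interface text tells. Its arguments: {"type":"object","properties":{"steps":{"type":"array","items":{"type":"array","items":{"type":"number"}}},"grip_force":{"type":"number"}},"required":["steps"]}

```bash
mkdir -p pics; cat > h.py <<'E'
import numpy as np, cv2
from station import arm, capture, camera_info, search_frame, spot_point
def project(name,P):
    c=camera_info(name);E=np.array(c["extrinsics"]);K=np.array(c["mtx"])
    p=E@np.append(P,1);a,b=p[0]/p[2],p[1]/p[2];s=1+c["k1"]*(a*a+b*b)
    return (K@[a*s,b*s,1])[:2]
def cloud(name,depth):
    c=camera_info(name);E=np.array(c["extrinsics"]);K=np.array(c["mtx"])
    v,u=np.mgrid[:400,:640].astype(float)
    a=(u-K[0,2])/K[0,0];b=(v-K[1,2])/K[1,1]
    x,y=a.copy(),b.copy()
    for _ in range(8):
        s=1+c["k1"]*(x*x+y*y);x,y=a/s,b/s
    P=np.stack([x*depth,y*depth,depth],-1)-E[:3,3]
    return P@E[:3,:3]
def save(img,f): cv2.imwrite("pics/"+f,img[:,:,::-1])
E
python3 - <<'E'
from h import *
im={}
for n in("top","side"):
    im[n],d=capture(n); np.savez(f"{n}.npz",im=im[n],d=d)
    for o in("scoop","fuel_bay","forge"):
        for r in spot_point(n,o)[:3]: print(n,o,np.round(r["centre"],3),round(r["p"],2),project(n,r["centre"]).round())
save(im["top"],"top.png");save(im["side"],"side.png")
E
```

```text
top scoop [ 0.574  0.01  -0.002] 0.67 [332. 180.]
top fuel_bay [0.482 0.316 0.   ] 0.72 [246. 205.]
top fuel_bay [ 0.579  0.012 -0.003] 0.68 [332. 179.]
top fuel_bay [ 0.538 -0.265  0.001] 0.37 [409. 191.]
top forge [ 0.536 -0.264  0.003] 0.91 [408. 191.]
top forge [ 0.536 -0.262  0.086] 0.57 [413. 186.]
side scoop [ 0.252 -0.182  0.001] 0.65 [422. 204.]
side scoop [0.581 0.008 0.   ] 0.55 [304. 202.]
side fuel_bay [0.478 0.319 0.003] 0.96 [272. 282.]
side forge [ 0.537 -0.264  0.   ] 0.91 [356. 162.]
```

View pics/top.png

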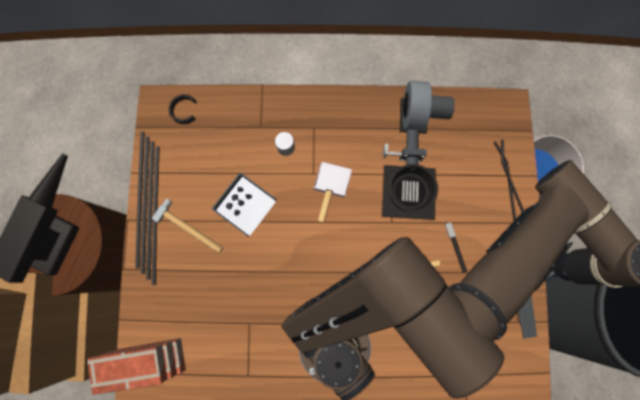

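View pics/side.png

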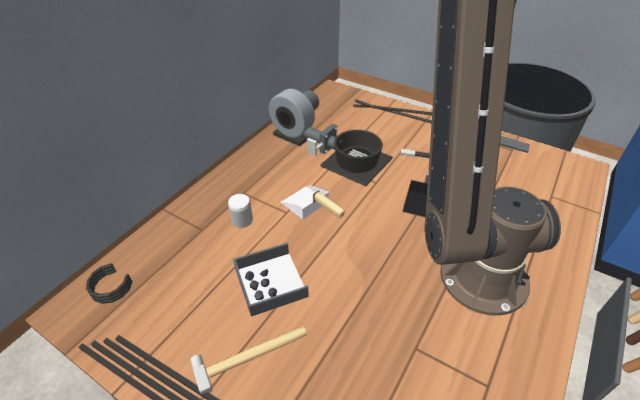

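```bash
python3 - <<'E'
from h import *
z={n:np.load(n+".npz") for n in("top","side")}
C={n:cloud(n,z[n]["d"]) for n in z}
def sel(n,x0,x1,y0,y1,z0,z1,name):
    P=C[n];m=(P[...,0]>x0)&(P[...,0]<x1)&(P[...,1]>y0)&(P[...,1]<y1)&(P[...,2]>z0)&(P[...,2]<z1)&(z[n]["d"]>0)
    q=P[m];print(n,name,len(q),end=" ")
    if len(q)<8: print();return
    r=cv2.minAreaRect((q[:,:2]*1000).astype(np.float32))
    print("mean",q.mean(0).round(3),"rect",np.round(r[0]),np.round(r[1]),round(r[2],1),"zmax",q[:,2].max().round(3)); return q
for n in C:
    sel(n,.38,.6,.2,.44,.033,.06,"baywalls")
    sel(n,.40,.75,-.08,.12,.045,.1,"scoop handle+back")
    sel(n,.5,.7,-.08,.12,.02,.1,"scoop pan")
    sel(n,.42,.62,-.36,-.15,.075,.095,"pot rim")
    sel(n,.55,.75,-.36,-.12,.09,.11,"tab top")
    sel(n,.55,.75,-.215,-.12,.06,.11,"tab")
# lumps
for n in C:
    P=C[n];g=z[n]["im"].max(-1)
    m=((g<90)&(np.hypot(P[...,0]-.48,P[...,1]-.317)<.085)&(P[...,2]>.006)).astype(np.uint8)
    k,l,s,c=cv2.connectedComponentsWithStats(m)
    for i in range(1,k):
        if s[i,4]>4:
            q=P[l==i];print(n,"blob",c[i].round(),s[i,4],q.mean(0).round(3),q[:,2].max().round(3))
for n in("scoop_grip","scoop_nose","scoop","slide_tab","pot_mouth","lump1","fuel_bay"):
  for cam in("top","side"):
    for r in spot_point(cam,n)[:7]: print(cam,n,np.round(r["centre"],3),round(r["p"],2))
out=[]
for n,(x0,y0,w,h) in {"top":(190,120,270,130),"side":(220,110,200,200)}.items():
    cr=z[n]["im"][y0:y0+h,x0:x0+w]; out.append(cv2.resize(cr,(int(w*400/h) if n=="side" else 800, 400 if n=="side" else 385),interpolation=cv2.INTER_CUBIC))
save(out[0],"tc.png");save(out[1],"sc.png")
E
```

```text
top baywalls 281 mean [0.502 0.342 0.044] rect [481. 319.] [158. 163.] 54.2 zmax 0.055
top scoop handle+back 255 mean [0.476 0.033 0.076] rect [482.  44.] [113. 128.] 64.2 zmax 0.087
top scoop pan 148 mean [0.531 0.02  0.053] rect [552.  13.] [112. 108.] 76.0 zmax 0.085
top pot rim 502 mean [ 0.535 -0.267  0.084] rect [ 532. -263.] [167. 168.] 25.5 zmax 0.094
top tab top 239 mean [ 0.671 -0.254  0.097] rect [ 644. -245.] [203. 157.] 10.5 zmax 0.11
top tab 119 mean [ 0.616 -0.184  0.086] rect [ 615. -189.] [130.  49.] 2.3 zmax 0.11
side baywalls 660 mean [0.489 0.336 0.042] rect [484. 320.] [153. 168.] 54.0 zmax 0.05
side scoop handle+back 374 mean [0.478 0.042 0.072] rect [480.  35.] [110. 132.] 78.2 zmax 0.084
side scoop pan 348 mean [0.54  0.031 0.044] rect [551.  18.] [117. 108.] 77.6 zmax 0.084
side pot rim 403 mean [ 0.534 -0.258  0.082] rect [ 536. -260.] [169. 167.] 77.7 zmax 0.09
side tab top 185 mean [ 0.686 -0.244  0.097] rect [ 667. -228.] [118. 215.] 37.7 zmax 0.11
side tab 170 mean [ 0.627 -0.176  0.082] rect [ 619. -188.] [133.  46.] 11.9 zmax 0.105
top blob [227. 192.]
[... 1364 characters left out ...]
_mouth [ 0.536 -0.264  0.026] 0.34
side pot_mouth [ 0.533 -0.264  0.081] 0.78
top lump1 [ 0.668 -0.171  0.092] 0.59
top lump1 [0.49  0.331 0.015] 0.56
top lump1 [0.457 0.343 0.01 ] 0.53
top lump1 [0.479 0.372 0.013] 0.46
top lump1 [0.512 0.354 0.008] 0.45
top lump1 [0.515 0.309 0.01 ] 0.42
top lump1 [0.543 0.337 0.009] 0.36
side lump1 [0.511 0.355 0.013] 0.58
side lump1 [0.534 0.342 0.01 ] 0.57
side lump1 [0.516 0.306 0.011] 0.51
side lump1 [0.461 0.347 0.011] 0.48
side lump1 [0.484 0.372 0.01 ] 0.37
side lump1 [0.49  0.334 0.015] 0.37
top fuel_bay [0.482 0.316 0.   ] 0.72
top fuel_bay [ 0.579  0.012 -0.003] 0.68
top fuel_bay [ 0.538 -0.265  0.001] 0.37
side fuel_bay [0.478 0.319 0.003] 0.96
```

View pics/tc.png

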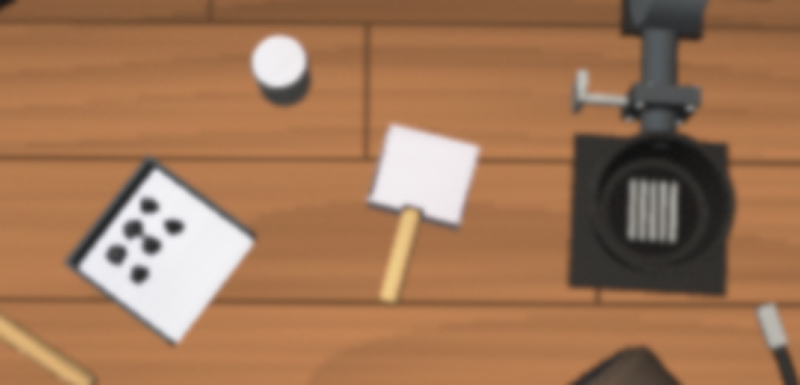

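View pics/sc.png

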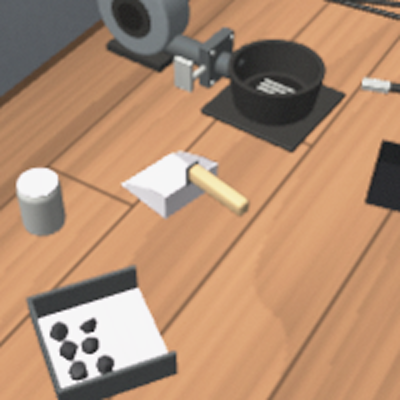

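```bash
python3 - <<'E'
from h import *
from scipy.spatial.transform import Rotation as R
o=arm.get_obs();q=o["eef_rot"];M=R.from_quat(np.r_[q[1:],q[0]]).as_matrix()
print(o["time"],o["tcp_pos"],o["grip_width"],o["q"]);print(M.round(3)); print("x yaw",np.degrees(np.arctan2(M[1,0],M[0,0])))
E
```

```text
1.1 [ 0.26084994 -0.62253543  0.2313273 ] 0.08548017115815809 [-8.85880198e-01  3.58566791e-01  1.19082722e-02 -2.06298722e-07
 -1.22411327e+00 -2.88069047e-01]
[[-0.922 -0.387  0.   ]
 [-0.387  0.922 -0.   ]
 [-0.    -0.    -1.   ]]
x yaw -157.2623410763754
```

Emit:
{"op": "arm_command", "data": {
  "steps": [
    [0, 0, 25, -0.0464, 0.1106, 0, 0.7],
    [0, 0, 25, -0.0464, 0.1106, 0, 0.7],
    [0, 0, 25, -0.0464, 0.1106, 0, 0.7],
    [0, 0, 25, -0.0464, 0.1106, 0, 0.7],
    [0, 0, 0, -0.0464, 0.1106, 0, 0.7]
  ]
}}

```text
time: 1.52
tcp_pos: [0.2628, -0.6242, 0.3387]
eef_rot: [-0.29, -0.187, 0.936, -0.064]
wrist_force: [1.2, -1.1, 0.8]
grip_width: 0.0594
grip_force: 0.0
```

Emit:
{"op": "arm_command", "data": {
  "steps": [
    [0, 0, 0, -0.0464, 0.1106, 0, 0.7],
    [0, 0, 0, -0.0464, 0.1106, 0, 0.7],
    [0, 0, 0, -0.0464, 0.1106, 0, 0.7],
    [0, 0, 0, -0.0464, 0.1106, 0, 0.7],
    [0, 0, 0, 0, 0, 0, 0.7]
  ]
}}

```text
time: 1.93
tcp_pos: [0.2618, -0.6214, 0.3266]
eef_rot: [-0.51, -0.172, 0.837, -0.1]
wrist_force: [-1.0, 0.6, -1.5]
grip_width: 0.0602
grip_force: 0.0
```

```bash
cat >> h.py <<'E'
from scipy.spatial.transform import Rotation as R
def st():
    o=arm.get_obs();q=o["eef_rot"];M=R.from_quat(np.r_[q[1:],q[0]]).as_matrix()
    print("t",round(o["time"],2),"tcp",np.round(np.array(o["tcp_pos"])*1000,1),"q",np.round(o["q"],2),"F",np.round(o["wrist_force"],1),"w",round(o["grip_width"]*1000,1),"g",np.round(o["grip_force"],1))
    print("x",M[:,0].round(3),"y",M[:,1].round(3),"z",M[:,2].round(3),"yawy",np.degrees(np.arctan2(M[1,1],M[0,1])).round(1),"tilt",np.degrees(np.arccos(-M[2,2])).round(1))
    return o,M
E
python3 -c "from h import *; st()"
```

```text
t 1.93 tcp [ 261.8 -621.4  326.6] q [-0.54  0.54 -0.22  0.8  -1.64 -0.93] F [-1.   0.6 -1.5] w 60.2 g 0.0
x [-0.422 -0.186  0.887] y [-0.39   0.921  0.008] z [-0.819 -0.342 -0.461] yawy 112.9 tilt 62.6
```

Emit:
{"op": "arm_command", "data": {
  "steps": [
    [12, 33, 0, 0.0464, -0.1106, 0, 0.7],
    [12, 33, 0, 0.0464, -0.1106, 0, 0.7],
    [12, 33, 0, 0.0464, -0.1106, 0, 0.7],
    [12, 33, 0, 0.0464, -0.1106, 0, 0.7],
    [12, 33, 0, 0.0464, -0.1106, 0, 0.7]
  ]
}}

```text
time: 2.35
tcp_pos: [0.3228, -0.456, 0.3324]
eef_rot: [-0.228, -0.192, 0.953, -0.047]
wrist_force: [0.3, -0.1, 1.3]
grip_width: 0.0596
grip_force: 0.0
```

Emit:
{"op": "arm_command", "data": {
  "steps": [
    [12, 33, 0, 0.0464, -0.1106, 0, 0.7],
    [12, 33, 0, 0.0464, -0.1106, 0, 0.7],
    [12, 33, 0, 0.0464, -0.1106, 0, 0.7],
    [12, 33, 0, 0.0464, -0.1106, 0, 0.7],
    [12, 33, 0, 0, 0, -0.08, 0.7]
  ]
}}

```text
time: 2.77
tcp_pos: [0.3806, -0.2918, 0.3351]
eef_rot: [0.008, -0.158, 0.987, -0.0]
wrist_force: [1.1, -0.1, 0.1]
grip_width: 0.0595
grip_force: 0.0
```

Emit:
{"op": "arm_command", "data": {
  "steps": [
    [12, 33, -15, 0, 0, -0.08, 0.7],
    [12, 33, -15, 0, 0, -0.08, 0.7],
    [12, 33, -15, 0, 0, -0.08, 0.7],
    [12, 33, -15, 0, 0, -0.08, 0.7],
    [12, 33, -20, 0, 0, -0.08, 0.7]
  ]
}}

```text
time: 3.18
tcp_pos: [0.4421, -0.1258, 0.2529]
eef_rot: [0.003, 0.044, 0.999, 0.001]
wrist_force: [1.2, 0.1, -0.1]
grip_width: 0.0593
grip_force: 0.0
```

Emit:
{"op": "arm_command", "data": {
  "steps": [
    [11, 31, -20, 0, 0, -0.08, 0.7],
    [11, 31, -20, 0, 0, -0.063, 0.7],
    [11, 31, -20, 0, 0, 0, 0.7],
    [11, 31, -20, 0, 0, 0, 0.7],
    [9, 32, -10, 0, 0, 0, 0.7]
  ]
}}

```text
time: 3.6
tcp_pos: [0.4939, 0.0302, 0.1603]
eef_rot: [0.0, 0.113, 0.994, 0.001]
wrist_force: [-0.7, 0.2, 0.1]
grip_width: 0.0601
grip_force: 0.0
```

```bash
python3 -c "
from h import *
st()
im,d=capture('side');a=im[110:270,230:430];save(cv2.resize(a,(750,600),interpolation=cv2.INTER_CUBIC),'g1.png')
for r in spot_point('side','scoop_grip')+spot_point('side','scoop_nose'): print(np.round(r['centre'],3),r['p'])
"
```

```text
t 3.6 tcp [493.9  30.2 160.3] q [ 0.46  0.12 -0.48 -0.   -0.97 -2.25] F [-0.7  0.2  0.1] w 60.1 g 0.0
x [-0.974  0.225 -0.   ] y [0.225 0.974 0.002] z [ 0.001  0.002 -1.   ] yawy 77.0 tilt 0.1
[0.499 0.028 0.067] 0.96
[ 0.27  -0.266  0.067] 0.58
[0.393 0.51  0.005] 0.27
[ 0.245 -0.126  0.   ] 0.97
[ 0.632 -0.011 -0.004] 0.59
```

Emit:
{"op": "arm_command", "data": {
  "steps": [
    [0, 0, -30, 0, 0, 0, 0.7],
    [0, 0, -30, 0, 0, 0, 0.7],
    [0, 0, -30, 0, 0, 0, 0.7],
    [0, 0, -22, 0, 0, 0, 0.7],
    [0, 0, 0, 0, 0, 0, 0.6]
  ]
}}

```text
time: 4.17
tcp_pos: [0.4917, 0.0269, 0.0466]
eef_rot: [-0.002, 0.114, 0.993, -0.001]
wrist_force: [0.2, 0.5, -0.3]
grip_width: 0.0517
grip_force: 0.0
```

Emit:
{"op": "arm_command", "data": {
  "steps": [
    [0, 0, 0, 0, 0, 0, 0.0],
    [0, 0, 0, 0, 0, 0, 0.0],
    [0, 0, 0, 0, 0, 0, 0.0],
    [0, 0, 0, 0, 0, 0, 0.0],
    [0, 0, 0, 0, 0, 0, 0.0]
  ],
  "grip_force": 100
}}

```text
time: 4.58
tcp_pos: [0.4952, 0.0287, 0.0515]
eef_rot: [0.002, 0.113, 0.994, 0.001]
wrist_force: [-1.5, -1.4, 7.6]
grip_width: 0.0205
grip_force: 97.9
```

```bash
python3 -c "
from h import *
st()
for n in('side','top'):
  im,d=capture(n);P=cloud(n,d)
  if n=='side': save(cv2.resize(im[110:270,230:430],(750,600),interpolation=cv2.INTER_CUBIC),'g2.png')
  m=(np.abs(P[...,0]-.61)<.12)&(P[...,0]>.56)&(np.abs(P[...,1])<.1)&(P[...,2]>.001)&(P[...,2]<.05)&(im.min(-1)>130)
  q=P[m];r=cv2.minAreaRect((q[:,:2]*1000).astype(np.float32));print(n,len(q),r)
  for r in spot_point(n,'scoop_nose')+spot_point(n,'scoop'): print(np.round(r['centre'],3),r['p'])
"
```

```text
t 4.58 tcp [495.2  28.7  51.5] q [ 0.46  0.26 -0.61  0.   -0.7  -2.25] F [-1.5 -1.4  7.6] w 20.5 g 97.9
x [-0.975  0.224 -0.003] y [0.224 0.975 0.002] z [ 0.004  0.001 -1.   ] yawy 77.1 tilt 0.2
side 390 ((591.7156372070312, 5.058998107910156), (124.86224365234375, 87.89964294433594), 78.8246841430664)
[ 0.634 -0.007 -0.004] 0.72
[ 0.242 -0.128 -0.001] 0.72
[ 0.536 -0.266  0.022] 0.71
[ 0.252 -0.185 -0.002] 0.63
[0.58  0.009 0.002] 0.59
[0.488 0.332 0.016] 0.32
top 0 ((0.0, 0.0), (0.0, 0.0), 0.0)
[ 0.242 -0.133 -0.001] 0.58
[0.495 0.029 0.068] 0.47
[ 0.537 -0.265  0.002] 0.42
[ 0.251 -0.181 -0.001] 0.7
[ 0.538 -0.264  0.001] 0.42
```

View pics/g2.png

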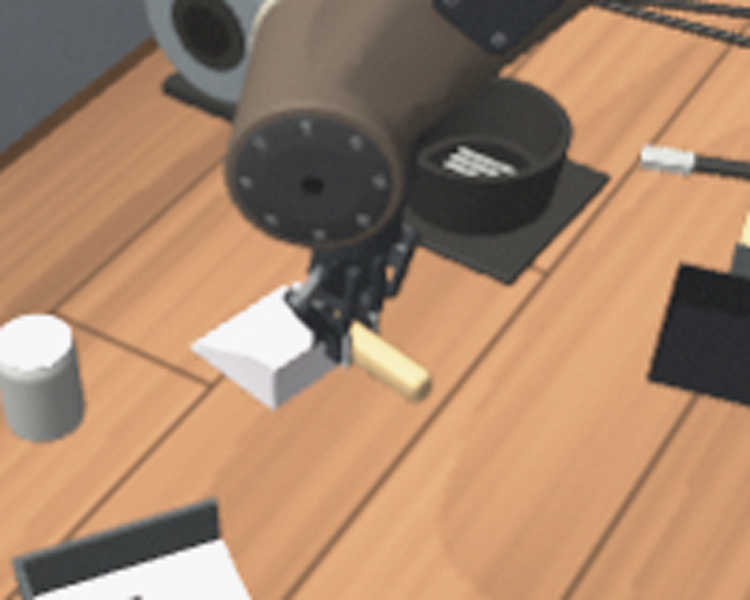

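Emit:
{"op": "arm_command", "data": {
  "steps": [
    [0, 0, 10, 0, 0, 0, 0],
    [0, 0, 25, 0, 0, 0, 0],
    [0, 0, 30, 0, 0, 0, 0],
    [0, 0, 30, 0, 0, 0, 0],
    [0, 0, 25, 0, 0, 0, 0]
  ]
}}

```text
time: 5.3
tcp_pos: [0.4942, 0.0286, 0.1726]
eef_rot: [0.001, 0.113, 0.994, 0.001]
wrist_force: [-0.4, -0.2, -2.2]
grip_width: 0.0205
grip_force: 97.9
```

Emit:
{"op": "arm_command", "data": {
  "steps": [
    [-12, 14, 0, 0, 0, 0.1183, 0],
    [-12, 14, 0, 0, 0, 0.1183, 0],
    [-12, 14, 0, 0, 0, 0.1183, 0],
    [-12, 14, 0, 0, 0, 0.1183, 0],
    [-12, 14, 0, 0, 0, 0.1183, 0]
  ]
}}

```text
time: 5.72
tcp_pos: [0.4333, 0.0991, 0.1704]
eef_rot: [0.001, -0.184, 0.983, 0.001]
wrist_force: [0.3, -0.0, -2.0]
grip_width: 0.0203
grip_force: 98.1
```

Emit:
{"op": "arm_command", "data": {
  "steps": [
    [-12, 14, 0, 0, 0, 0.1183, 0],
    [-12, 14, 0, 0, 0, 0.1183, 0],
    [-12, 14, 0, 0, 0, 0.1183, 0],
    [-12, 14, 0, 0, 0, 0.1183, 0],
    [-12, 14, 0, 0, 0, 0.1183, 0]
  ]
}}

```text
time: 6.13
tcp_pos: [0.3732, 0.1692, 0.1703]
eef_rot: [0.001, -0.463, 0.886, 0.001]
wrist_force: [0.7, 0.9, -1.6]
grip_width: 0.0203
grip_force: 98.1
```

Emit:
{"op": "arm_command", "data": {
  "steps": [
    [0, 0, 0, 0, 0, 0, 0],
    [0, 0, 0, 0, 0, 0, 0]
  ]
}}

```text
time: 6.3
tcp_pos: [0.3735, 0.1692, 0.1703]
eef_rot: [0.001, -0.461, 0.887, 0.001]
wrist_force: [-0.4, -0.4, -0.3]
grip_width: 0.0206
grip_force: 98.2
```

```bash
python3 -c "
from h import *
st()
for n in('side','top'):
  im,d=capture(n);P=cloud(n,d)
  if n=='side': save(cv2.resize(im[180:340,200:400],(750,600),interpolation=cv2.INTER_CUBIC),'g3.png')
  for k in ('scoop_nose','scoop','scoop_grip'):
    for r in spot_point(n,k): print(n,k,np.round(r['centre'],3),round(r['p'],2))
"
```

```text
t 6.3 tcp [373.5 169.2 170.3] q [ 0.91 -0.04 -0.63 -0.   -0.98 -1.52] F [-0.4 -0.4 -0.3] w 20.6 g 98.2
x [-0.575 -0.818 -0.002] y [-0.818  0.575  0.   ] z [ 0.001  0.002 -1.   ] yawy 144.9 tilt 0.1
side scoop_nose [ 0.244 -0.128 -0.004] 0.96
side scoop_nose [0.458 0.279 0.118] 0.91
side scoop [0.424 0.24  0.118] 0.82
side scoop [ 0.253 -0.182 -0.   ] 0.71
side scoop_grip [ 0.269 -0.266  0.071] 0.72
side scoop_grip [0.374 0.169 0.19 ] 0.59
side scoop_grip [0.455 0.278 0.112] 0.36
side scoop_grip [0.537 0.338 0.008] 0.27
top scoop_nose [ 0.238 -0.131 -0.001] 0.96
top scoop [ 0.253 -0.184  0.001] 0.8
top scoop_grip [ 0.27  -0.269  0.07 ] 0.73
top scoop_grip [0.369 0.165 0.186] 0.47
```

View pics/g3.png

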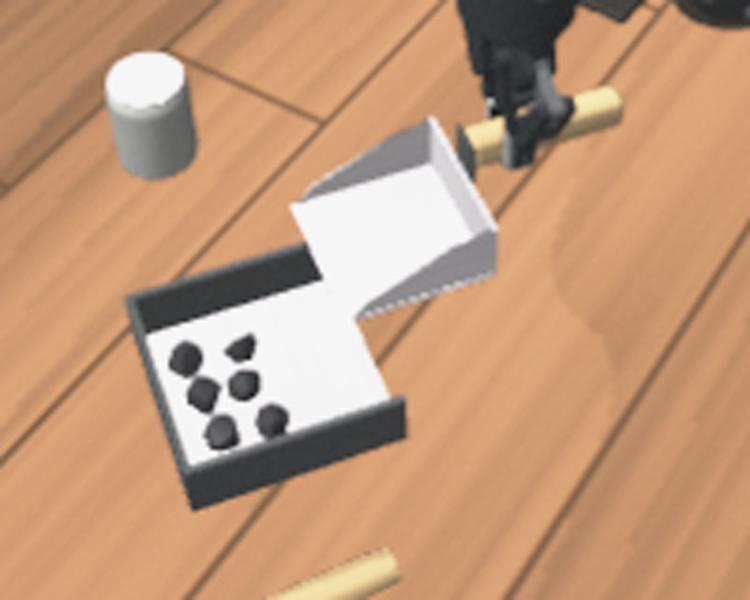

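Emit:
{"op": "arm_command", "data": {
  "steps": [
    [0, 0, -30, -0.0123, 0.0086, 0, 0],
    [0, 0, -35, 0, 0, 0, 0],
    [0, 0, -30, 0, 0, 0, 0],
    [0, 0, -13, 0, 0, 0, 0],
    [0, 0, -3, 0, 0, 0, 0]
  ]
}}

```text
time: 7.12
tcp_pos: [0.3726, 0.1667, 0.0558]
eef_rot: [-0.009, -0.46, 0.888, -0.004]
wrist_force: [-1.3, 0.2, -1.2]
grip_width: 0.0208
grip_force: 98.3
```

Emit:
{"op": "arm_command", "data": {
  "steps": [
    [0, 0, -3, 0, 0, 0, 0],
    [0, 0, 0, 0, 0, 0, 0]
  ]
}}

```text
time: 7.28
tcp_pos: [0.3743, 0.1687, 0.0556]
eef_rot: [-0.007, -0.46, 0.888, -0.004]
wrist_force: [0.3, 0.8, -1.3]
grip_width: 0.0205
grip_force: 98.3
```

Emit:
{"op": "arm_command", "data": {
  "steps": [
    [0, 0, -2, 0, 0, 0, 0],
    [0, 0, 0, 0, 0, 0, 0]
  ]
}}

```text
time: 7.45
tcp_pos: [0.3744, 0.169, 0.0541]
eef_rot: [-0.006, -0.46, 0.888, -0.003]
wrist_force: [0.4, -0.0, -1.2]
grip_width: 0.0209
grip_force: 98.3
```

Emit:
{"op": "arm_command", "data": {
  "steps": [
    [0, 0, -2, 0, 0, 0, 0],
    [0, 0, 0, 0, 0, 0, 0]
  ]
}}

```text
time: 7.62
tcp_pos: [0.3743, 0.1689, 0.052]
eef_rot: [-0.006, -0.46, 0.888, -0.003]
wrist_force: [-1.7, -2.2, 6.2]
grip_width: 0.0205
grip_force: 99.4
```

Emit:
{"op": "arm_command", "data": {
  "steps": [
    [0, 0, -1, 0, 0, 0, 0],
    [0, 0, 0, 0, 0, 0, 0]
  ]
}}

```text
time: 7.78
tcp_pos: [0.3743, 0.1688, 0.0516]
eef_rot: [-0.006, -0.461, 0.888, -0.003]
wrist_force: [-6.3, -4.6, 15.4]
grip_width: 0.0206
grip_force: 100.5
```

Emit:
{"op": "arm_command", "data": {
  "steps": [
    [0, 0, -1, 0, 0, 0, 0],
    [0, 0, 0, 0, 0, 0, 0]
  ]
}}

```text
time: 7.95
tcp_pos: [0.3743, 0.1688, 0.0516]
eef_rot: [-0.006, -0.461, 0.888, -0.003]
wrist_force: [-11.4, -5.8, 33.9]
grip_width: 0.0207
grip_force: 103.3
```

Emit:
{"op": "arm_command", "data": {
  "steps": [
    [0, 0, 1.8, 0, 0, 0, 0],
    [3, 4, 0, 0, 0, 0, 0],
    [5, 7, 0, 0, 0, 0, 0],
    [5, 7, 0, 0, 0, 0, 0],
    [5, 7, 0, 0, 0, 0, 0]
  ]
}}

```text
time: 8.37
tcp_pos: [0.392, 0.1934, 0.052]
eef_rot: [-0.006, -0.46, 0.888, -0.003]
wrist_force: [-2.6, -5.6, 9.1]
grip_width: 0.0207
grip_force: 99.8
```

Emit:
{"op": "arm_command", "data": {
  "steps": [
    [5, 7, 0, 0, 0, 0, 0],
    [5, 7, 0, 0, 0, 0, 0],
    [5, 7, 0, 0, 0, 0, 0],
    [5, 7, 0, 0, 0, 0, 0],
    [5, 7, 0, 0, 0, 0, 0]
  ]
}}

```text
time: 8.78
tcp_pos: [0.4168, 0.228, 0.052]
eef_rot: [-0.007, -0.46, 0.888, -0.004]
wrist_force: [-4.0, -5.5, 9.7]
grip_width: 0.0209
grip_force: 99.9
```

```bash
python3 -c "
from h import *
st()
im,d=capture('side');save(cv2.resize(im[200:340,215:390],(750,600),interpolation=cv2.INTER_CUBIC),'g4.png')
"
```

```text
t 8.78 tcp [416.8 228.   52. ] q [ 0.92  0.24 -0.64  0.   -0.71 -1.53] F [-4.  -5.5  9.7] w 20.9 g 99.9
x [-0.576 -0.817  0.015] y [-0.817  0.576 -0.   ] z [-0.009 -0.013 -1.   ] yawy 144.8 tilt 0.9
```

View pics/g4.png

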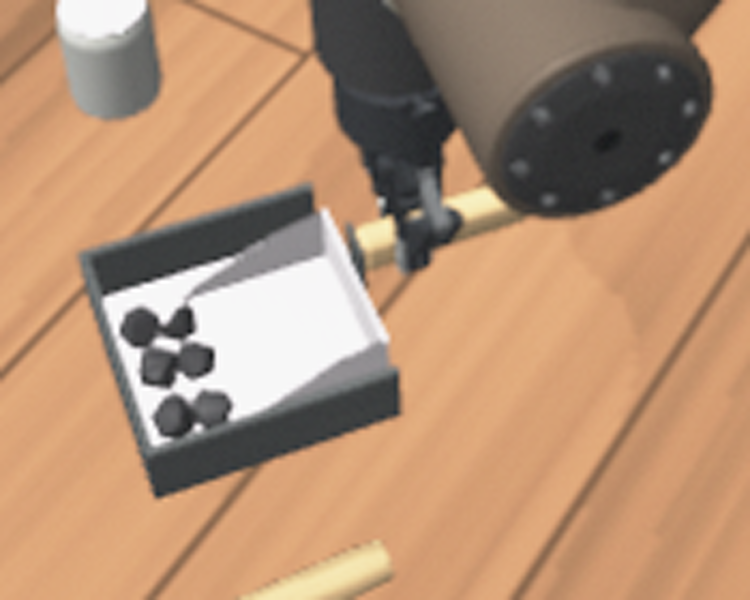

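Emit:
{"op": "arm_command", "data": {
  "steps": [
    [4, 5.5, 0, 0, 0, 0, 0],
    [4, 5.5, 0, 0, 0, 0, 0],
    [4, 5.5, 0, 0, 0, 0, 0]
  ]
}}

```text
time: 9.08
tcp_pos: [0.4286, 0.2442, 0.052]
eef_rot: [-0.007, -0.46, 0.888, -0.004]
wrist_force: [-4.7, -6.6, 10.7]
grip_width: 0.0203
grip_force: 100.0
```

Emit:
{"op": "arm_command", "data": {
  "steps": [
    [4, 5.5, 0, 0, 0, 0, 0],
    [4, 5.5, 0, 0, 0, 0, 0],
    [0, 0, 0, 0, 0, 0, 0]
  ]
}}

```text
time: 9.33
tcp_pos: [0.4376, 0.2564, 0.0522]
eef_rot: [-0.006, -0.46, 0.888, -0.003]
wrist_force: [-2.0, -3.5, 6.7]
grip_width: 0.0206
grip_force: 99.6
```

```bash
python3 -c "
from h import *
st()
im,d=capture('side');save(cv2.resize(im[200:340,215:390],(750,600),interpolation=cv2.INTER_CUBIC),'g5.png')
for r in spot_point('side','lump1'): print(np.round(r['centre'],3),round(r['p'],2))
"
```

```text
t 9.33 tcp [437.6 256.4  52.2] q [ 0.92  0.29 -0.57  0.   -0.73 -1.53] F [-2.  -3.5  6.7] w 20.6 g 99.6
x [-0.576 -0.817  0.014] y [-0.818  0.576 -0.001] z [-0.008 -0.012 -1.   ] yawy 144.8 tilt 0.8
[0.527 0.334 0.014] 0.63
[0.509 0.376 0.009] 0.62
[0.542 0.348 0.012] 0.59
[0.494 0.353 0.014] 0.45
[0.489 0.386 0.015] 0.39
[0.474 0.37  0.017] 0.39
```

View pics/g5.png

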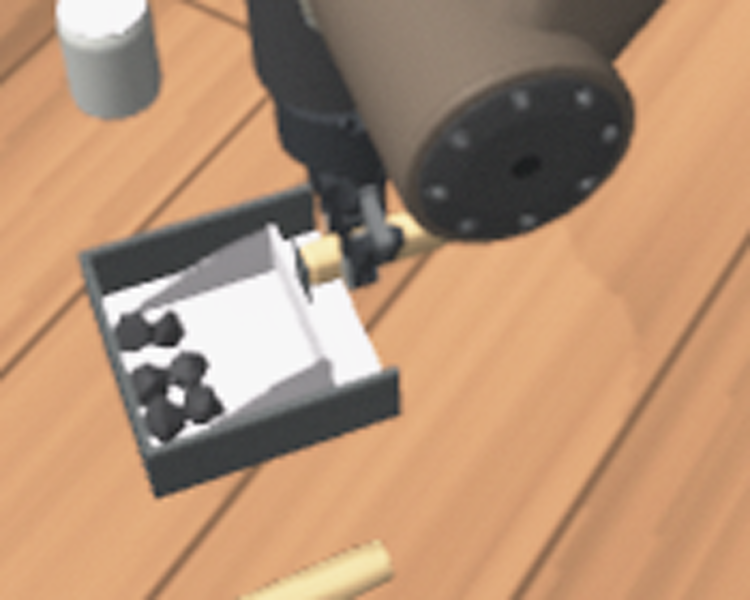

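Emit:
{"op": "arm_command", "data": {
  "steps": [
    [2, 2.7, 0, 0, 0, 0, 0],
    [2, 2.7, 0, 0, 0, 0, 0],
    [-2, -2.8, 1, 0.0654, -0.046, 0, 0],
    [-2, -2.8, 1, 0.0654, -0.046, 0, 0],
    [-2, -2.8, 1, 0.0654, -0.046, 0, 0]
  ]
}}

```text
time: 9.85
tcp_pos: [0.4348, 0.2529, 0.0543]
eef_rot: [0.101, -0.457, 0.882, 0.052]
wrist_force: [-0.2, -0.7, -3.3]
grip_width: 0.0205
grip_force: 98.1
```

Emit:
{"op": "arm_command", "data": {
  "steps": [
    [-2, -2.8, 2, 0.0654, -0.046, 0, 0],
    [-2, -2.8, 2, 0.0654, -0.046, 0, 0],
    [0, 0, 5, 0, 0, 0, 0],
    [0, 0, 0, 0, 0, 0, 0]
  ]
}}

```text
time: 10.18
tcp_pos: [0.4302, 0.2464, 0.0637]
eef_rot: [0.17, -0.452, 0.871, 0.088]
wrist_force: [-0.4, -0.3, -2.2]
grip_width: 0.0208
grip_force: 98.2
```

```bash
python3 -c "
from h import *
st()
im,d=capture('side');save(cv2.resize(im[200:340,215:390],(750,600),interpolation=cv2.INTER_CUBIC),'g6.png')
for r in spot_point('side','lump1'): print(np.round(r['centre'],3),round(r['p'],2))
"
```

```text
t 10.18 tcp [430.2 246.4  63.7] q [ 0.9   0.11 -0.84 -0.1  -0.24 -1.42] F [-0.4 -0.3 -2.2] w 20.8 g 98.2
x [-0.535 -0.757 -0.375] y [-0.817  0.576  0.001] z [ 0.216  0.307 -0.927] yawy 144.8 tilt 22.0
[0.456 0.343 0.06 ] 0.64
[0.528 0.332 0.074] 0.6
[0.516 0.315 0.067] 0.56
[0.477 0.316 0.055] 0.49
[0.479 0.337 0.065] 0.44
[0.442 0.312 0.049] 0.42
```

View pics/g6.png

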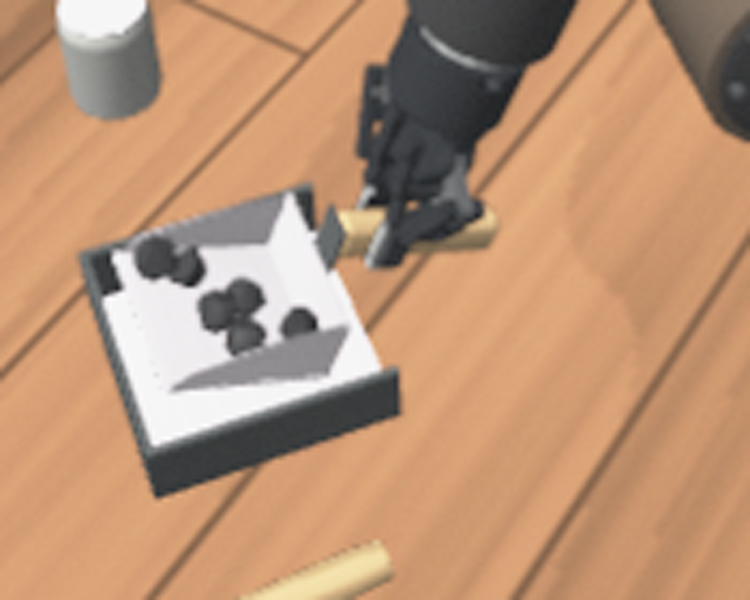

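Emit:
{"op": "arm_command", "data": {
  "steps": [
    [0, 0, 8, 0, 0, 0, 0],
    [0, 0, 16, 0, 0, 0, 0],
    [0, 0, 24, 0, 0, 0, 0],
    [0, 0, 30, 0, 0, 0, 0],
    [0, 0, 30, 0, 0, 0, 0]
  ]
}}

```text
time: 10.7
tcp_pos: [0.4307, 0.2471, 0.1723]
eef_rot: [0.169, -0.452, 0.872, 0.088]
wrist_force: [1.5, 0.9, -2.9]
grip_width: 0.02
grip_force: 98.2
```

Emit:
{"op": "arm_command", "data": {
  "steps": [
    [0, 0, 20, 0, 0, 0, 0],
    [0, 0, 8, 0, 0, 0, 0],
    [0, 0, 0, 0, 0, 0, 0],
    [0, 0, 0, 0, 0, 0, 0]
  ]
}}

```text
time: 11.03
tcp_pos: [0.4305, 0.2472, 0.1984]
eef_rot: [0.169, -0.452, 0.872, 0.088]
wrist_force: [0.4, -0.3, -3.6]
grip_width: 0.0202
grip_force: 98.2
```

```bash
python3 -c "
from h import *
st()
im,d=capture('side')
for r in spot_point('side','lump1'): print(np.round(r['centre'],3),round(r['p'],2))
"
```

```text
t 11.03 tcp [430.5 247.2 198.4] q [ 0.9  -0.11 -0.67 -0.04 -0.63 -1.49] F [ 0.4 -0.3 -3.6] w 20.2 g 98.2
x [-0.535 -0.757 -0.375] y [-0.817  0.576  0.001] z [ 0.215  0.307 -0.927] yawy 144.8 tilt 22.0
[0.468 0.335 0.195] 0.54
[0.528 0.328 0.207] 0.52
[0.471 0.31  0.19 ] 0.51
[0.515 0.317 0.201] 0.45
[0.441 0.33  0.187] 0.42
[0.445 0.31  0.186] 0.42
```

Emit:
{"op": "arm_command", "data": {
  "steps": [
    [0, -5, 0, 0, 0, 0, 0],
    [2, -10, 0, 0, 0, 0, 0],
    [4, -15, 0, 0, 0, 0, 0],
    [5, -20, 0, 0, 0, 0, 0],
    [5, -25, 0, 0, 0, 0, 0]
  ]
}}

```text
time: 11.55
tcp_pos: [0.4463, 0.1718, 0.1978]
eef_rot: [0.169, -0.453, 0.871, 0.088]
wrist_force: [0.6, -0.4, -2.4]
grip_width: 0.0205
grip_force: 98.2
```

Emit:
{"op": "arm_command", "data": {
  "steps": [
    [5, -30, 0, 0, 0, 0, 0],
    [5, -34, 0, 0, 0, 0, 0],
    [5, -34, 0, 0, 0, 0, 0],
    [5, -34, 0, 0, 0, 0, 0],
    [5, -34, 0, 0, 0, 0, 0]
  ]
}}

```text
time: 11.97
tcp_pos: [0.4714, 0.0045, 0.1982]
eef_rot: [0.169, -0.452, 0.871, 0.088]
wrist_force: [1.9, 0.1, -3.4]
grip_width: 0.0203
grip_force: 98.2
```

Emit:
{"op": "arm_command", "data": {
  "steps": [
    [5, -34, 0, 0, 0, 0, 0],
    [2, -34, 0, 0, 0, 0, 0],
    [0, -34, 0, 0, 0, 0, 0],
    [-2, -34, 0, 0, 0, 0, 0],
    [-5, -34, 0, 0, 0, 0, 0]
  ]
}}

```text
time: 12.38
tcp_pos: [0.4716, -0.1658, 0.1978]
eef_rot: [0.169, -0.452, 0.872, 0.089]
wrist_force: [1.0, -0.1, -2.7]
grip_width: 0.0201
grip_force: 98.2
```

Emit:
{"op": "arm_command", "data": {
  "steps": [
    [-5, -34, 0, 0, 0, 0, 0],
    [-5, -34, 0, 0, 0, 0, 0],
    [-5, -34, 0, 0, 0, 0, 0],
    [-5, -30, 0, 0, 0, 0, 0],
    [-5, -26, 0, 0, 0, 0, 0]
  ]
}}

```text
time: 12.8
tcp_pos: [0.4459, -0.3242, 0.1974]
eef_rot: [0.169, -0.451, 0.872, 0.089]
wrist_force: [0.5, 0.5, -2.4]
grip_width: 0.0207
grip_force: 98.2
```

Emit:
{"op": "arm_command", "data": {
  "steps": [
    [-5, -20, 0, 0, 0, 0, 0],
    [-3, -16, 0, 0, 0, 0, 0],
    [-2, -10, 0, 0, 0, 0, 0],
    [0, -6, 0, 0, 0, 0, 0],
    [0, -2, 0, 0, 0, 0, 0]
  ]
}}

```text
time: 13.22
tcp_pos: [0.4367, -0.3763, 0.1981]
eef_rot: [0.169, -0.451, 0.872, 0.089]
wrist_force: [0.5, -0.1, -3.0]
grip_width: 0.0203
grip_force: 98.2
```

```bash
python3 -c "
from h import *
st()
for n in('side','top'):
  capture(n)
  for r in spot_point(n,'lump1')+spot_point(n,'scoop_nose')[:2]+spot_point(n,'pot_mouth')[:1]: print(n,np.round(r['centre'],3),round(r['p'],2))
"
```

```text
t 13.22 tcp [ 436.7 -376.3  198.1] q [-0.65  0.29 -0.06 -0.41 -1.26  0.17] F [ 0.5 -0.1 -3. ] w 20.3 g 98.2
x [-0.535 -0.757 -0.375] y [-0.817  0.577  0.002] z [ 0.215  0.307 -0.927] yawy 144.8 tilt 22.0
side [ 0.53  -0.3    0.205] 0.56
side [ 0.515 -0.312  0.199] 0.49
side [ 0.473 -0.286  0.192] 0.46
side [ 0.526 -0.256  0.198] 0.85
side [ 0.244 -0.13  -0.003] 0.84
side [ 0.534 -0.262  0.084] 0.63
top [ 0.536 -0.299  0.204] 0.61
top [ 0.447 -0.29   0.191] 0.54
top [ 0.474 -0.286  0.192] 0.53
top [ 0.451 -0.313  0.18 ] 0.4
top [ 0.52 -0.31  0.2 ] 0.38
top [ 0.536 -0.26   0.084] 0.34
top [ 0.524 -0.251  0.201] 0.31
top [ 0.527 -0.249  0.202] 0.97
top [ 0.24  -0.129 -0.001] 0.64
top [ 0.534 -0.265  0.081] 0.77
```

Emit:
{"op": "arm_command", "data": {
  "steps": [
    [0.8, -4.6, -8, -0.0627, 0.0443, 0, 0],
    [0.8, -4.6, -8, -0.0627, 0.0443, 0, 0],
    [0.8, -4.6, -8, -0.0627, 0.0443, 0, 0],
    [0.8, -4.6, -8, -0.0627, 0.0443, 0, 0],
    [0.8, -4.6, -8, -0.0627, 0.0443, 0, 0]
  ]
}}

```text
time: 14.03
tcp_pos: [0.4416, -0.3986, 0.1597]
eef_rot: [-0.0, -0.461, 0.888, -0.001]
wrist_force: [-0.7, -0.4, -2.6]
grip_width: 0.0202
grip_force: 98.2
```

Emit:
{"op": "arm_command", "data": {
  "steps": [
    [0, 0, 0, 0, 0, 0, 0]
  ]
}}

```text
time: 14.12
tcp_pos: [0.4411, -0.3967, 0.1574]
eef_rot: [-0.002, -0.462, 0.887, 0.001]
wrist_force: [-0.2, 0.1, -3.4]
grip_width: 0.0209
grip_force: 98.4
```

```bash
python3 -c "
from h import *
o,M=st(); t=np.array(o['tcp_pos']); print('nose est',t-M[:,0]*.140+M[:,2]*.052)
for n in('side','top'):
  capture(n)
  for r in spot_point(n,'lump1')+spot_point(n,'scoop_nose')[:2]: print(n,np.round(r['centre'],3),round(r['p'],2))
"
```

```text
t 14.12 tcp [ 441.1 -396.7  157.4] q [-0.4   0.28 -0.27  0.   -1.02 -0.21] F [-0.2  0.1 -3.4] w 20.9 g 98.4
x [-0.574 -0.819  0.003] y [-0.819  0.574  0.003] z [-0.004 -0.001 -1.   ] yawy 145.0 tilt 0.3
nose est [ 0.52114146 -0.28207299  0.10499422]
side [0.696 0.176 0.   ] 0.66
side [ 0.48  -0.311  0.117] 0.62
side [ 0.516 -0.336  0.123] 0.55
side [ 0.471 -0.345  0.124] 0.55
side [ 0.529 -0.327  0.116] 0.52
side [ 0.522 -0.288  0.1  ] 0.91
side [ 0.243 -0.128 -0.001] 0.7
top [ 0.44  -0.4    0.175] 0.23
top [ 0.24  -0.13  -0.004] 0.44
```

Emit:
{"op": "arm_command", "data": {
  "steps": [
    [3.2, 4.6, 11.7, -0.0713, 0.0504, 0, 0],
    [3.2, 4.6, 11.7, -0.0713, 0.0504, 0, 0],
    [4.3, 6.1, 10.6, -0.0713, 0.0504, 0, 0],
    [4.3, 6.1, 10.6, -0.0713, 0.0504, 0, 0],
    [5.4, 7.6, 9.2, -0.0713, 0.0504, 0, 0]
  ]
}}

```text
time: 14.83
tcp_pos: [0.4614, -0.3702, 0.2149]
eef_rot: [-0.192, -0.448, 0.867, -0.101]
wrist_force: [0.1, -0.1, -3.3]
grip_width: 0.0208
grip_force: 98.4
```

Emit:
{"op": "arm_command", "data": {
  "steps": [
    [5.4, 7.6, 9.2, -0.0713, 0.0504, 0, 0],
    [6.2, 8.7, 7.4, -0.0713, 0.0504, 0, 0],
    [6.2, 8.7, 7.4, -0.0713, 0.0504, 0, 0],
    [0, 0, 0, 0, 0, 0, 0],
    [0, 0, 0, 0, 0, 0, 0]
  ]
}}

```text
time: 15.25
tcp_pos: [0.4798, -0.3441, 0.2363]
eef_rot: [-0.304, -0.433, 0.834, -0.156]
wrist_force: [-0.1, 0.2, -2.2]
grip_width: 0.0205
grip_force: 98.6
```

Emit:
{"op": "arm_command", "data": {
  "steps": [
    [6.8, 9.6, 5.5, -0.0713, 0.0504, 0, 0],
    [6.8, 9.6, 5.5, -0.0713, 0.0504, 0, 0],
    [7.3, 10.3, 3.3, -0.0713, 0.0504, 0, 0],
    [7.3, 10.3, 3.3, -0.0713, 0.0504, 0, 0],
    [0, 0, 0, 0, 0, 0, 0]
  ]
}}

```text
time: 15.67
tcp_pos: [0.5084, -0.304, 0.2527]
eef_rot: [-0.447, -0.399, 0.767, -0.229]
wrist_force: [0.0, -0.3, -2.4]
grip_width: 0.0208
grip_force: 98.8
```

```bash
python3 -c "
from h import *
o,M=st(); t=np.array(o['tcp_pos']); print('nose est',t-M[:,0]*.140+M[:,2]*.052)
for n in('side','top'):
  im,d=capture(n); save(im,'p_'+n+'.png')
  for r in spot_point(n,'lump1')+spot_point(n,'scoop_nose')[:2]: print(n,np.round(r['centre'],3),round(r['p'],2))
"
```

```text
t 15.67 tcp [ 508.4 -304.   252.7] q [ 0.16  0.51 -0.37  0.67 -1.57 -1.1 ] F [ 0.  -0.3 -2.4] w 20.8 g 98.8
x [-0.283 -0.407  0.868] y [-0.817  0.577  0.004] z [-0.502 -0.708 -0.496] yawy 144.8 tilt 60.3
nose est [ 0.52186931 -0.28387527  0.1053332 ]
side [ 0.58  -0.257  0.04 ] 0.61
side [ 0.538 -0.256  0.039] 0.54
side [ 0.56  -0.284  0.037] 0.36
side [ 0.523 -0.289  0.102] 0.91
side [ 0.245 -0.128 -0.005] 0.73
top [ 0.493 -0.261  0.038] 0.63
top [ 0.518 -0.219  0.033] 0.45
top [ 0.577 -0.242  0.039] 0.41
top [ 0.551 -0.256  0.033] 0.39
top [ 0.238 -0.13  -0.   ] 0.97
```

Emit:
{"op": "arm_command", "data": {
  "steps": [
    [0, 0, 10, 0, 0, 0, 0],
    [0, 0, 25, 0, 0, 0, 0],
    [0, 0, 30, 0, 0, 0, 0],
    [0, 0, 30, 0, 0, 0, 0],
    [0, 0, 25, 0, 0, 0, 0]
  ]
}}

```text
time: 16.38
tcp_pos: [0.5066, -0.3053, 0.3779]
eef_rot: [-0.443, -0.398, 0.77, -0.229]
wrist_force: [0.0, -0.2, -1.6]
grip_width: 0.0204
grip_force: 98.7
```

Emit:
{"op": "arm_command", "data": {
  "steps": [
    [0, 33, 0, 0.0857, -0.0605, 0, 0],
    [0, 33, 0, 0.0857, -0.0605, 0, 0],
    [0, 33, 0, 0.0857, -0.0605, 0, 0],
    [0, 33, 0, 0.0857, -0.0605, 0, 0],
    [0, 33, 0, 0.0857, -0.0605, 0, 0]
  ]
}}

```text
time: 16.8
tcp_pos: [0.507, -0.1384, 0.3764]
eef_rot: [-0.226, -0.445, 0.859, -0.117]
wrist_force: [-0.2, -0.3, -1.5]
grip_width: 0.0203
grip_force: 98.6
```

Emit:
{"op": "arm_command", "data": {
  "steps": [
    [-2, 33, -5, 0.0857, -0.0605, 0, 0],
    [-2, 33, -5, 0.0857, -0.0605, 0, 0],
    [-2, 33, -5, 0.0857, -0.0605, 0, 0],
    [-2, 33, -5, 0.0857, -0.0605, 0, 0],
    [-2, 33, -5, 0.0857, -0.0605, 0, 0]
  ]
}}

```text
time: 17.22
tcp_pos: [0.4968, 0.0263, 0.3517]
eef_rot: [0.004, -0.46, 0.888, 0.002]
wrist_force: [-0.3, -0.2, -2.8]
grip_width: 0.0204
grip_force: 98.6
```

```bash
python3 -c "
from h import *
o,M=st(); t=np.array(o['tcp_pos']); print('nose est',t-M[:,0]*.140+M[:,2]*.052)
ims=[]
for n in('side','top'):
  im,d=capture(n); ims.append(im)
  for r in spot_point(n,'lump1')+spot_point(n,'scoop')[:2]: print(n,np.round(r['centre'],3),round(r['p'],2))
c=project('side',[.536,-.2645,.05]).astype(int);u=project('top',[.536,-.2645,.05]).astype(int);print(c,u)
A=cv2.resize(ims[0][100:340,220:460],(400,400),interpolation=cv2.INTER_CUBIC)
B=cv2.resize(ims[1][130:250,u[0]-60:u[0]+60],(400,400),interpolation=cv2.INTER_CUBIC)
save(np.hstack([A,B]),'p2.png')
"
```

```text
t 17.22 tcp [496.8  26.3 351.7] q [ 0.44 -0.   -0.16 -0.   -1.4  -1.06] F [-0.3 -0.2 -2.8] w 20.4 g 98.6
x [-0.576 -0.817 -0.01 ] y [-0.817  0.576 -0.   ] z [ 0.006  0.008 -1.   ] yawy 144.8 tilt 0.6
nose est [0.5777323  0.14115084 0.30111627]
side [ 0.569 -0.291  0.036] 0.56
side [ 0.581 -0.257  0.038] 0.46
side [ 0.251 -0.181 -0.001] 0.78
side [0.548 0.097 0.298] 0.61
top [ 0.577 -0.24   0.042] 0.56
top [ 0.517 -0.22   0.034] 0.53
top [ 0.492 -0.263  0.036] 0.49
top [ 0.586 -0.255  0.036] 0.47
top [ 0.564 -0.288  0.037] 0.42
top [ 0.552 -0.256  0.031] 0.38
top [ 0.252 -0.182 -0.002] 0.77
top [0.541 0.096 0.296] 0.67
[357 150] [411 188]
```

View pics/p2.png

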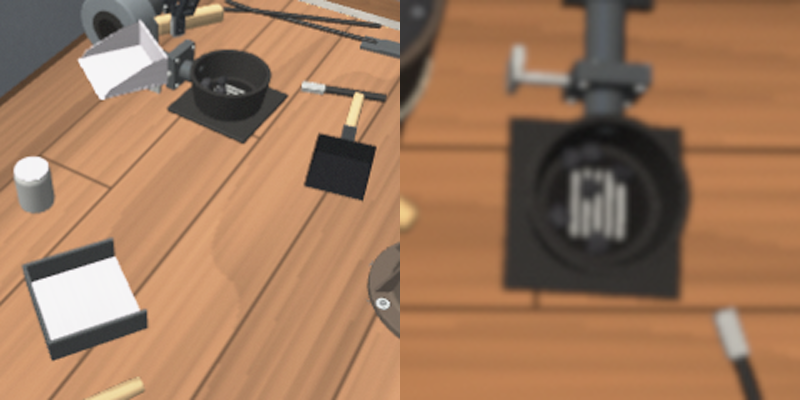

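Emit:
{"op": "arm_command", "data": {
  "steps": [
    [0, -10, -30, -0.008, 0.006, 0, 0],
    [0, -10, -36, 0, 0, 0, 0],
    [0, -10, -36, 0, 0, 0, 0],
    [0, -10, -36, 0, 0, 0, 0],
    [0, -10, -36, 0, 0, 0, 0]
  ]
}}

```text
time: 17.93
tcp_pos: [0.4971, -0.0261, 0.1737]
eef_rot: [-0.005, -0.46, 0.888, -0.001]
wrist_force: [1.1, 1.0, -3.4]
grip_width: 0.0205
grip_force: 98.8
```

Emit:
{"op": "arm_command", "data": {
  "steps": [
    [0, 0, -36, 0, 0, 0, 0],
    [0, 0, -36, 0, 0, 0, 0],
    [0, 0, -30, 0, 0, 0, 0],
    [0, 0, -15, 0, 0, 0, 0],
    [0, 0, 0, 0, 0, 0, 0]
  ]
}}

```text
time: 18.35
tcp_pos: [0.4956, -0.0261, 0.0548]
eef_rot: [-0.007, -0.46, 0.888, -0.001]
wrist_force: [0.6, -0.3, -0.5]
grip_width: 0.0206
grip_force: 98.7
```

Emit:
{"op": "arm_command", "data": {
  "steps": [
    [0, 0, -3, 0, 0, 0, 0],
    [0, 0, -2, 0, 0, 0, 0],
    [0, 0, -1, 0, 0, 0, 0],
    [0, 0, 0, 0, 0, 0, 0]
  ]
}}

```text
time: 18.68
tcp_pos: [0.4978, -0.0247, 0.0533]
eef_rot: [-0.003, -0.46, 0.888, -0.001]
wrist_force: [-0.4, 0.8, -0.9]
grip_width: 0.0205
grip_force: 98.7
```

Emit:
{"op": "arm_command", "data": {
  "steps": [
    [0, 0, -1.5, 0, 0, 0, 0],
    [0, 0, 0, 0, 0, 0, 0]
  ]
}}

```text
time: 18.85
tcp_pos: [0.4979, -0.0248, 0.0519]
eef_rot: [-0.003, -0.46, 0.888, -0.001]
wrist_force: [-0.6, -1.0, 3.6]
grip_width: 0.0208
grip_force: 99.4
```

Emit:
{"op": "arm_command", "data": {
  "steps": [
    [0, 0, -0.7, 0, 0, 0, 0],
    [0, 0, 0, 0, 0, 0, 0]
  ]
}}

```text
time: 19.02
tcp_pos: [0.4978, -0.0249, 0.0517]
eef_rot: [-0.003, -0.461, 0.888, -0.001]
wrist_force: [-3.8, -1.9, 11.4]
grip_width: 0.0206
grip_force: 100.3
```

Emit:
{"op": "arm_command", "data": {
  "steps": [
    [0, 0, 1, 0, 0, 0, 0.6],
    [0, 0, 0, 0, 0, 0, 0.6],
    [0, 0, 0, 0, 0, 0, 0.6],
    [0, 0, 10, 0, 0, 0, 0.6],
    [0, 0, 30, 0, 0, 0, 0.6]
  ]
}}

```text
time: 19.43
tcp_pos: [0.4945, -0.0254, 0.0882]
eef_rot: [-0.007, -0.46, 0.888, -0.0]
wrist_force: [0.9, 0.4, 0.1]
grip_width: 0.0513
grip_force: 0.0
```

Emit:
{"op": "arm_command", "data": {
  "steps": [
    [0, 0, 40, 0, 0, 0, 0.6],
    [0, 0, 40, 0, 0, 0, 0.6],
    [0, 0, 10, 0, 0, -0.1, 0.6],
    [17, -14, 0, 0, 0, -0.1, 0.6],
    [17, -14, 0, 0, 0, -0.1, 0.6]
  ]
}}

```text
time: 19.85
tcp_pos: [0.5321, -0.0524, 0.1832]
eef_rot: [-0.002, -0.321, 0.947, -0.001]
wrist_force: [0.1, 0.3, -0.7]
grip_width: 0.0515
grip_force: 0.0
```

Emit:
{"op": "arm_command", "data": {
  "steps": [
    [17, -14, 0, 0, 0, -0.1, 0.6],
    [17, -14, 0, 0, 0, -0.1, 0.6],
    [17, -14, 0, 0, 0, -0.1, 0.6],
    [17, -14, 0, 0, 0, -0.1, 0.6],
    [17, -14, 0, 0, 0, -0.1, 0.6]
  ]
}}

```text
time: 20.27
tcp_pos: [0.6169, -0.1235, 0.1809]
eef_rot: [-0.004, -0.076, 0.997, 0.001]
wrist_force: [0.3, -0.4, -0.2]
grip_width: 0.0514
grip_force: 0.0
```

Emit:
{"op": "arm_command", "data": {
  "steps": [
    [17, -14, 0, 0, 0, -0.1, 0.6],
    [17, -16, 0, 0, 0, -0.1, 0.6],
    [16, -16, 0, 0, 0, 0, 0.6],
    [0, 0, 0, 0, 0, 0, 0.6],
    [0, 0, 0, 0, 0, 0, 0.6]
  ]
}}

```text
time: 20.68
tcp_pos: [0.6663, -0.1695, 0.1799]
eef_rot: [-0.005, 0.022, 1.0, 0.001]
wrist_force: [-0.3, 0.7, 0.2]
grip_width: 0.0512
grip_force: 0.0
```

```bash
python3 -c "
from h import *
st()
for n in('side','top'):
  im,d=capture(n); P=cloud(n,d); save(im,'t_'+n+'.png')
  for k in('slide_tab','scoop','scoop_nose','scoop_grip'):
    for r in spot_point(n,k)[:2]: print(n,k,np.round(r['centre'],3),round(r['p'],2))
  m=(np.abs(P[...,0]-.667)<.03)&(np.abs(P[...,1]+.168)<.03)&(P[...,2]>.07)&(P[...,2]<.112);q=P[m]
  if len(q): print(n,len(q),q.mean(0).round(3),q.min(0).round(3),q.max(0).round(3))
"
```

```text
t 20.68 tcp [ 666.3 -169.5  179.9] q [ 0.03  0.42 -0.02 -0.   -1.15 -1.65] F [-0.3  0.7  0.2] w 51.2 g 0.0
x [-0.999  0.044  0.01 ] y [0.044 0.999 0.002] z [-0.009  0.002 -1.   ] yawy 87.5 tilt 0.6
side slide_tab [ 0.666 -0.168  0.093] 0.53
side scoop [ 0.546  0.048 -0.001] 0.72
side scoop [ 0.254 -0.183 -0.001] 0.56
side scoop_nose [ 0.581  0.087 -0.001] 0.7
side scoop_nose [ 0.246 -0.128 -0.003] 0.59
side scoop_grip [ 0.267 -0.266  0.069] 0.91
side scoop_grip [ 0.497 -0.025  0.068] 0.7
side 82 [ 0.664 -0.165  0.09 ] [ 0.646 -0.173  0.07 ] [ 0.683 -0.16   0.107]
top slide_tab [ 0.668 -0.17   0.089] 0.5
top slide_tab [ 0.538 -0.265  0.082] 0.38
top scoop [ 0.251 -0.185 -0.005] 0.7
top scoop [ 0.586 -0.256  0.04 ] 0.61
top scoop_nose [0.582 0.097 0.   ] 0.67
top scoop_grip [ 0.268 -0.269  0.067] 0.55
top 50 [ 0.66  -0.169  0.097] [ 0.644 -0.175  0.07 ] [ 0.68  -0.163  0.11 ]
```

Emit:
{"op": "arm_command", "data": {
  "steps": [
    [0, 0, -30, 0, 0, 0, 0.6],
    [0, 0, -35, 0, 0, 0, 0.6],
    [0, 0, -30, 0, 0, 0, 0.6],
    [0, 0, -15, 0, 0, 0, 0.6],
    [0, 0, 0, 0, 0, 0, 0.6]
  ]
}}

```text
time: 21.6
tcp_pos: [0.6634, -0.1685, 0.0668]
eef_rot: [-0.007, 0.022, 1.0, 0.001]
wrist_force: [-0.6, -0.1, -0.9]
grip_width: 0.051
grip_force: 0.0
```

Emit:
{"op": "arm_command", "data": {
  "steps": [
    [0, 0, 0, 0, 0, 0, 0.0],
    [0, 0, 0, 0, 0, 0, 0.0],
    [0, 0, 0, 0, 0, 0, 0.0],
    [0, 0, 0, 0, 0, 0, 0.0],
    [0, 0, 0, 0, 0, 0, 0.0]
  ],
  "grip_force": 40
}}

```text
time: 22.02
tcp_pos: [0.6675, -0.1694, 0.0735]
eef_rot: [-0.002, 0.022, 1.0, 0.001]
wrist_force: [0.5, -1.7, 5.8]
grip_width: 0.0096
grip_force: 40.5
```

Emit:
{"op": "arm_command", "data": {
  "steps": [
    [0, 4, 0, 0, 0, 0, 0.0],
    [0.3, 8, 0, 0, 0, 0, 0.0],
    [0.4, 9, 0, 0, 0, 0, 0.0],
    [0.4, 9, 0, 0, 0, 0, 0.0],
    [0.3, 8, 0, 0, 0, 0, 0.0]
  ]
}}

```text
time: 22.43
tcp_pos: [0.6697, -0.1315, 0.0735]
eef_rot: [-0.002, 0.022, 1.0, 0.0]
wrist_force: [4.1, -6.6, 3.7]
grip_width: 0.0097
grip_force: 40.4
```

Emit:
{"op": "arm_command", "data": {
  "steps": [
    [0.1, 3, 0, 0, 0, 0, 0.0],
    [0, 0, 0, 0, 0, 0, 0.0],
    [0, 0, 0, 0, 0, 0, 0.0]
  ]
}}

```text
time: 22.68
tcp_pos: [0.6698, -0.1286, 0.0734]
eef_rot: [-0.002, 0.021, 1.0, 0.0]
wrist_force: [2.9, -6.6, 4.4]
grip_width: 0.0093
grip_force: 40.7
```

Emit:
{"op": "arm_command", "data": {
  "steps": [
    [0.1, 1.5, 0, 0, 0, 0, 0.0],
    [0, 1.5, 0, 0, 0, 0, 0.0],
    [0, 0, 0, 0, 0, 0, 0.0]
  ]
}}

```text
time: 22.93
tcp_pos: [0.67, -0.1263, 0.0734]
eef_rot: [-0.002, 0.022, 1.0, 0.0]
wrist_force: [3.8, -7.8, 4.0]
grip_width: 0.0092
grip_force: 40.7
```

Emit:
{"op": "arm_command", "data": {
  "steps": [
    [0, 1, 0, 0, 0, 0, 0.0],
    [0, 0, 0, 0, 0, 0, 0.0]
  ]
}}

```text
time: 23.1
tcp_pos: [0.67, -0.1262, 0.0734]
eef_rot: [-0.002, 0.022, 1.0, -0.0]
wrist_force: [4.5, -13.0, 4.2]
grip_width: 0.0097
grip_force: 40.5
```

Emit:
{"op": "arm_command", "data": {
  "steps": [
    [0, 0.6, 0, 0, 0, 0, 0.0],
    [0, 0, 0, 0, 0, 0, 0.0]
  ]
}}

```text
time: 23.27
tcp_pos: [0.6699, -0.1262, 0.0735]
eef_rot: [-0.002, 0.022, 1.0, -0.001]
wrist_force: [4.5, -14.9, 2.5]
grip_width: 0.0089
grip_force: 40.4
```

Emit:
{"op": "arm_command", "data": {
  "steps": [
    [0, 0, 0, 0, 0, 0, 0.0],
    [0, 0, 0, 0, 0, 0, 0.0],
    [0, 0, 0, 0, 0, 0, 0.0],
    [0, 0, 0, 0, 0, 0, 0.0],
    [0, 0, 0, 0, 0, 0, 0.0]
  ]
}}

```text
time: 23.68
tcp_pos: [0.67, -0.1262, 0.0734]
eef_rot: [-0.002, 0.022, 1.0, -0.001]
wrist_force: [4.9, -14.6, 3.1]
grip_width: 0.0093
grip_force: 40.4
```

Emit:
{"op": "arm_command", "data": {
  "steps": [
    [0, 0, 0, 0, 0, 0, 0.0],
    [0, 0, 0, 0, 0, 0, 0.0],
    [0, 0, 0, 0, 0, 0, 0.0],
    [0, -1.6, 0, 0, 0, 0, 0.0]
  ]
}}

```text
time: 24.02
tcp_pos: [0.6699, -0.1268, 0.0734]
eef_rot: [-0.002, 0.022, 1.0, -0.0]
wrist_force: [3.4, -6.0, 5.2]
grip_width: 0.0094
grip_force: 40.6
```

Emit:
{"op": "arm_command", "data": {
  "steps": [
    [0, 0, 0, 0, 0, 0, 0.5],
    [0, 0, 0, 0, 0, 0, 0.5],
    [0, 0, 0, 0, 0, 0, 0.5],
    [0, 0, 20, 0, 0, 0, 0.5],
    [0, 0, 30, 0, 0, 0, 0.5]
  ]
}}

```text
time: 24.43
tcp_pos: [0.6649, -0.1252, 0.1181]
eef_rot: [-0.008, 0.022, 1.0, 0.001]
wrist_force: [0.1, 0.0, 0.3]
grip_width: 0.0426
grip_force: 0.0
```

Emit:
{"op": "arm_command", "data": {
  "steps": [
    [0, 0, 35, 0, 0, 0, 0.5],
    [0, 0, 35, 0, 0, 0, 0.5],
    [-20, 20, 20, 0, 0, 0, 0.5],
    [-30, 30, 20, 0, 0, 0, 0.5],
    [0, 0, 0, 0, 0, 0, 0.5]
  ]
}}

```text
time: 24.85
tcp_pos: [0.6198, -0.0754, 0.2344]
eef_rot: [-0.001, 0.021, 1.0, 0.002]
wrist_force: [-0.5, -0.2, 0.1]
grip_width: 0.0429
grip_force: 0.0
```

```bash
python3 -c "
from h import *
st()
for n in('side','top'):
  im,d=capture(n); P=cloud(n,d)
  for k in('slide_tab','scoop','scoop_nose','lump1'):
    for r in spot_point(n,k)[:7]: print(n,k,np.round(r['centre'],3),round(r['p'],2))
  m=(np.abs(P[...,0]-.667)<.03)&(np.abs(P[...,1]+.15)<.05)&(P[...,2]>.07)&(P[...,2]<.112);q=P[m]
  if len(q): print(n,len(q),q.mean(0).round(3),q.min(0).round(3),q.max(0).round(3))
"
```

```text
t 24.85 tcp [619.8 -75.4 234.4] q [ 0.19  0.28 -0.1  -0.   -1.2  -1.8 ] F [-0.5 -0.2  0.1] w 42.9 g 0.0
x [-0.999  0.041  0.002] y [0.041 0.999 0.004] z [-0.001  0.004 -1.   ] yawy 87.6 tilt 0.2
side slide_tab [ 0.665 -0.169  0.088] 0.5
side scoop [ 0.253 -0.184  0.002] 0.85
side scoop [ 0.546  0.049 -0.002] 0.63
side scoop_nose [ 0.579  0.088 -0.002] 0.72
side scoop_nose [ 0.245 -0.128 -0.002] 0.67
side lump1 [ 0.583 -0.26   0.037] 0.55
side lump1 [ 0.566 -0.292  0.036] 0.36
side 81 [ 0.663 -0.165  0.09 ] [ 0.646 -0.175  0.07 ] [ 0.681 -0.159  0.106]
top slide_tab [ 0.669 -0.171  0.093] 0.4
top slide_tab [ 0.495 -0.027  0.069] 0.26
top scoop [ 0.25  -0.185 -0.004] 0.77
top scoop [ 0.546  0.048 -0.003] 0.75
top scoop [ 0.694  0.182 -0.001] 0.68
top scoop_nose [ 0.24  -0.132 -0.001] 0.71
top lump1 [ 0.586 -0.257  0.037] 0.58
top lump1 [ 0.517 -0.219  0.032] 0.58
top lump1 [ 0.567 -0.288  0.036] 0.54
top lump1 [ 0.554 -0.253  0.034] 0.53
top lump1 [ 0.577 -0.241  0.04 ] 0.39
top lump1 [ 0.49  -0.262  0.039] 0.38
top 35 [ 0.654 -0.169  0.095] [ 0.644 -0.174  0.07 ] [ 0.668 -0.164  0.107]
```

```bash
python3 -c "
from h import *
print(arm.hand_in())"
```

```text
the job is handed in; nothing more can be done
None
```

The job is handed in, but the hand-in call returned no verdict: the last camera check put all six lumps in the fire pot and the scoop flat on the open bench, and the air slide was held at its stop for about 1 s and sprang home.

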